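Load the candling rail and light it

ROBOT

A 6-joint arm with a two-finger parallel gripper is mounted at the origin on a cart in front of the work surface, level with it; the furniture and walls round the work are solid. World frame = base frame: x ahead of the robot, y to its left, z up, the work surface at z = 0. Lengths are in m, angles in rad, forces in N, time in s.
With the tool pointing down it reaches from about 0.375 to 0.9 m from the base axis. Payload 3.1 kg.
Tool frame: the origin (TCP) lies at the very end of the fingers, on their centre line; the grasp point (between the pads) lies 19 mm behind it (robot.grasp_offset is the z of the grasp point in the tool frame, in m); z points along the fingers, y is the line along which they close (so a half turn about z gives the same grasp; the last joint's range is limited). The gripper opens to 85 mm and grips with 20 to 120 N. Pads are 22 mm wide; open, the fingers measure 114 mm over their backs; the gripper's body (76 mm by 85 mm) begins 54 mm behind the grasp point. The pads swing forward as they close: fully open they stand 13 mm farther back than shut.
Start: joints at [-1.323, 0.527, 1.433, -0, 1.181, -0.178], TCP at [0.258, -0.569, 0.231] pointing down, gripper open.
Joint ranges: [-3.08, 3.08], [-0.75, 2.2], [0.22, 2.44], [-1.43, 4.57], [0, 2.65], [-2.85, 2.85]. Speed limits (rad/s): [2.79, 2.79, 3.14, 3.14, 3.14, 3.14].

INTERFACE

Orientations are given as a unit quaternion [x, y, z, w].
In Python, from cell import robot gives the robot as it stands.
- The arm moves only by the shell command python3 -m handwheel 'ROWS' [OPENING] [FORCE]. ROWS is JSON, a list of rows, each a list of 6 numbers: the shift along the tool's x, y, z normalised to -1 to 1, where 1 is 0.08 m, then the turn, a rotation vector about the tool's x, y, z normalised to -1 to 1, where 1 is pi/2 rad. A call has 1 to 20 rows; each row is the pose to reach, as a shift and turn from the pose commanded when the call began, along the tool's axes at that moment; what a row does not reach only later rows make up. A row lasts 1/12 s, in which the tool goes at most 41.7 mm and 7.16 degrees, less where a joint would pass 70% of its speed; a pose out of reach is approached as far as the arm can. A call with a number of a shift or a turn outside -1 to 1 is refused whole. A call with a gripper value outside its range is refused whole. OPENING is the closure in counts, from 0 (fully open) to 255 (shut), set as the call begins (- or left out, the last holds). The fingers move at their own pace and stop on an object; FORCE is the grip in N (left out, the last holds). Time passes only in rows, so rows that repeat a pose let the fingers close. It gives the time, the measured TCP pose, the force, the opening and the grip force at its end, in the units of the state.
- robot.observe(): the state, without advancing time (a new reading comes with each control period).
- robot.read_camera(name): name is "scene" or "top" or "wrist"; returns (picture, depth): 400x640x3 uint8, red, green, blue; 400x640 float32, m along the optical axis (not along the pixel's ray), 0 where there is no reading.
- robot.camera_info(name): a dict with "fx", "fy", "cx", "cy" (pixels), "cam_to_world" (4x4, takes a point from camera to world coordinates). Camera axes: x right, y up, looking along -z (the intrinsics and any distortion apply to the point x, -y, -z); pixel columns grow to the right and rows downward; lengths in m; the calibration is good to about 2 mm. A picture is of the moment at which its call begins: read the wrist's pose just before it. camera_info takes no time and is no camera call; for the wrist camera it gives the pose at the moment of the call.
- robot.sign_off(): hands the job in; it is judged then, once.
The state is a dict: "time_s": time; "joint_positions": joint angles; "qvel": joint speeds; "joint_torque": joint torques, N m; "tool_pos": TCP position; "ee_rot": TCP orientation; "ft_force": force on the tool from outside, world axes, zero at the start; "moment": the same for the moment, N m; "opening": finger opening in m; "grasp_force": force on a finger pad.
Only numpy, scipy, OpenCV 4.12 (cv2) and the standard library are available. Lean on these libraries where they do the work, as an engineer would, in place of code of your own. Each camera call takes 0.05 s, during which the arm holds its last target. There are 200 camera calls.

TASK

Push the row of three egg carriers along the candling rail as one train, against the sprung buffer, until the catch pops up behind the last carrier and holds the row with every egg over its lamp window; then press the black lamp button on the side of the rail fully down. Only push and press: do not lift a carrier, do not touch or tip the eggs, and leave the other things on the bench where they are.

Things in the scene. Friction and masses are not known exactly. Their poses are not given: they have to be found in the camera images.
- rail: Fixed candling rail: low grey lamp housing, 74 x 350 mm, with a channel on top, on a bench whose top is at z = 30 mm. Origin on the bench under the channel's middle line; y along the channel to the sprung buffer at its far end (-y to the open entry end, 150 mm away), x across it, to the right looking along y. Channel floor 30 mm above the bench, 58 mm wide; side walls reach 39 mm above the bench.
- catch_face (a point): Holding face of the catch at channel floor height, (0, 0, 30) mm in the rail's frame: where the rear face of the last carrier rests when the row is latched. That face must first be pushed 1 to 5 mm past this point along the rail's +y, to free the catch; the buffer's solid end comes at 6 mm.
- catch (a joint): Small steel catch in the channel floor, 30 mm wide. 0 = held down by the carriers standing over it, as at the start; 0.007 m = sprung up behind the last carrier, holding the row. It rises by itself once the row has passed it; leave it alone.
- buffer (a joint): Sprung buffer at the far end of the channel: black rubber face on a plate, 31 mm high, 170 mm from catch_face when relaxed. 0 = relaxed, 0.010 m = pushed to its solid end; 3 N at the start, 5.4 N at 4 mm (row latched), 9 N at 10 mm. It pushes the row back onto the catch.
- lamp_button (a joint): Black mushroom push button of the lamp, 33 mm across, on the switch box at the rail's side next to the robot. 0 = out (lamp off), 0.006 m = fully pressed down; moves at about 4 N and stays where it is left.
- button_top (a point): Middle of the top of the lamp button, 57 mm above the bench when out, at (-61, -40) mm in the rail's frame; it moves down with the button.
- carrier_1: Grey plastic egg carrier, the leading one, next to the buffer. Square foot 56 mm across, 58 mm along the rail, 30 mm high, with a round cup rim up to 38 mm; loose, about 50 g, standing in the channel, touching its neighbours. Origin: centre of its underside, on the channel floor; axes as the rail's.
- egg_1: Hen's egg, about 43 mm thick and 56 mm tall, standing pointed end down in carrier 1; its top is about 68 mm above the carrier's underside. Origin: its lower end. Do not touch it.
- carrier_2: Grey plastic egg carrier, the middle one. Square foot 56 mm across, 58 mm along the rail, 30 mm high, with a round cup rim up to 38 mm; loose, about 50 g, standing in the channel, touching its neighbours. Origin: centre of its underside, on the channel floor; axes as the rail's.
- egg_2: Hen's egg, about 43 mm thick and 56 mm tall, standing pointed end down in carrier 2; its top is about 68 mm above the carrier's underside. Origin: its lower end. Do not touch it.
- carrier_3: Grey plastic egg carrier, the last one, to be pushed: its flat rear face lies 29 mm behind its origin, towards the entry end. Square foot 56 mm across, 58 mm along the rail, 30 mm high, with a round cup rim up to 38 mm; loose, about 50 g, standing in the channel, touching its neighbours. Origin: centre of its underside, on the channel floor; axes as the rail's.
- egg_3: Hen's egg, about 43 mm thick and 56 mm tall, standing pointed end down in carrier 3; its top is about 68 mm above the carrier's underside. Origin: its lower end. Do not touch it.
- spare_carrier: Empty spare egg carrier, 56 x 58 x 38 mm, loose on the bench right of the rail; leave it. Origin: centre of its underside.
- date_stamp: Date stamp with a turned brown handle, 26 x 46 x 86 mm, standing loose right of the rail; leave it. Origin: centre of its underside.
- tally_counter: Round pale hand tally counter, 52 x 45 x 22 mm, loose left of the rail; leave it. Origin: centre of its underside.
- marker: Slim marker pen, 12 x 138 x 14 mm, lying loose left of the rail; leave it. Origin: centre of its underside.
- egg_scale: Pocket egg scale, flat dark box 69 x 125 x 24 mm, loose on the bench, to the left; leave it. Origin: centre of its underside.
There are look-alikes about, which are no part of the job. What is shaped like the carrier_2 but red or yellow is not meant.

How it is judged:
On the way, in this order (a step that is already met when the one before it is completed fails the run):
1. the row is latched: the catch is up behind the last carrier, the lamp button still out (y of carrier_1 in the frame of rail above 0.142 m and y of carrier_2 in the frame of rail above 0.084 m and y of carrier_3 in the frame of rail above 0.026 m and value of joint catch above 0.0045 m and value of joint lamp_button below 0.003 m), for 0.2 s.
2. the lamp button is fully down (value of joint lamp_button above 0.0045 m), for 0.2 s.
At the end, for the whole second after the job is handed in: The catch is up (more than 4.5 of 7 mm) behind the last carrier, all three carriers stand in the channel at their latched places (no more than 3 mm short), at rest, each with its egg upright in its cup (within about 30 degrees), and the lamp button is down (more than 4.5 of 6 mm) (y of carrier_1 in the frame of rail above 0.142 m and y of carrier_2 in the frame of rail above 0.084 m and y of carrier_3 in the frame of rail above 0.026 m and height (world z) of each of carrier_1, carrier_2, carrier_3 below 0.065 m and value of joint each of catch, lamp_button above 0.0045 m and x of carrier_1 in the frame of rail between -0.006 and 0.006 m and x of carrier_2 in the frame of rail between -0.006 and 0.006 m and x of carrier_3 in the frame of rail between -0.006 and 0.006 m and distance between egg_1 and carrier_1 below 0.03 m and distance between egg_2 and carrier_2 below 0.03 m and distance between egg_3 and carrier_3 below 0.03 m and angle between each of egg_1, egg_2, egg_3's own z axis and vertical below 0.5 rad and linear speed of each of carrier_1, carrier_2, carrier_3, egg_1, egg_2, egg_3 below 0.02 m/s); the robot touches nothing.
It fails at once if a carrier is lifted (10 mm) or tipped (height (world z) of any of carrier_1, carrier_2, carrier_3 above 0.07 m or angle between any of carrier_1, carrier_2, carrier_3's own z axis and vertical above 0.3 rad).
It fails at once if the robot touches an egg (contact force between any of the fingers, the arm and egg_1 above 0.5 N or contact force between any of the fingers, the arm and egg_2 above 0.5 N or contact force between any of the fingers, the arm and egg_3 above 0.5 N).
It fails at once if an egg leaves its cup or tips (distance between egg_1 and carrier_1 above 0.035 m or distance between egg_2 and carrier_2 above 0.035 m or distance between egg_3 and carrier_3 above 0.035 m or angle between any of egg_1, egg_2, egg_3's own z axis and vertical above 0.6 rad).
It fails at once if another thing on the bench is moved (20 mm) or knocked over (distance of any of spare_carrier, date_stamp, tally_counter, marker, egg_scale from where it was at the start of the episode above 0.02 m or angle between any of spare_carrier, date_stamp, tally_counter, marker, egg_scale's own z axis and vertical above 0.4 rad).
It also fails if it takes over 35 s, if anything falls off the work surface, if the arm or the gripper's body presses on something with over 40 N, if the wrist force passes 120 N, or if a joint passes its speed limit or range.

## Working session

There is one attempt and no reset: what is moved stays moved. The work goes in short steps, Python scripts to look and compute and a shell command to move; the robot and the scene stay as the last step left them, time stands still between calls to the robot, and variables do not carry over. Pictures are saved under pics/ and viewed, at most 10 in all, crops included, and the job is handed in when it is done.

```bash
mkdir -p pics; ls
python3 - <<'E'
from cell import robot
import cv2,numpy as np
for n in("scene","top"):
    p,d=robot.read_camera(n); np.savez(f"{n}.npz",p=p,d=d,**{k:v for k,v in robot.camera_info(n).items()})
    cv2.imwrite(f"pics/{n}.png",p[:,:,::-1])
    print(n,{k:np.round(v,3) for k,v in robot.camera_info(n).items()},d.min(),d.max())
print(robot.observe())
E
```

```text
pics
scene {'fx': np.float64(417.084), 'fy': np.float64(417.084), 'cx': np.float64(319.106), 'cy': np.float64(198.249), 'cam_to_world': array([[ 0.937, -0.211,  0.277,  0.882],
       [ 0.348,  0.589, -0.729, -1.118],
       [-0.009,  0.78 ,  0.625,  0.849],
       [ 0.   ,  0.   ,  0.   ,  1.   ]])} 0.0 3.5385206
top {'fx': np.float64(393.979), 'fy': np.float64(393.979), 'cx': np.float64(315.783), 'cy': np.float64(201.118), 'cam_to_world': array([[ 0.015,  0.999, -0.042,  0.472],
       [-1.   ,  0.015, -0.009, -0.216],
       [-0.009,  0.042,  0.999,  0.978],
       [ 0.   ,  0.   ,  0.   ,  1.   ]])} 0.0 1.8063942
{'time_s': 0.1, 'joint_positions': array([-1.32352045e+00,  5.28393431e-01,  1.43381628e+00,  5.60840015e-06,
        1.18140283e+00, -1.78486658e-01]), 'qvel': array([-5.90248606e-05, -1.11410241e-03, -2.71523174e-03,  2.90471860e-04,
        1.89189330e-03,  9.46733342e-04]), 'joint_torque': array([-5.90232912e-05, -4.43303347e+01, -1.78585929e+01, -2.38604598e-04,
        3.89093664e-03,  7.40822976e-07]), 'tool_pos': array([ 0.25800458, -0.56852923,  0.23040566]), 'ee_rot': array([ 9.77425955e-01,  2.11275847e-01, -3.21380372e-05, -1.00943364e-03]), 'ft_force': array([ 0.57393336, -1.083276  ,  0.00622807]), 'moment': array([ 0.00920604,  0.0062953 , -0.0555263 ]), 'grasp_force': 0.0, 'opening': 0.08543781988512777}
```

View pics/top.png

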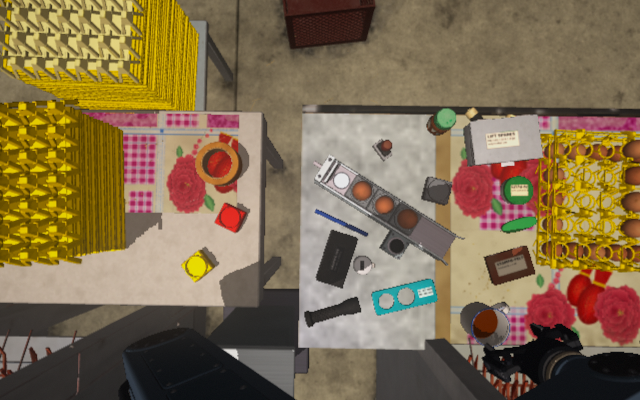

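View pics/scene.png

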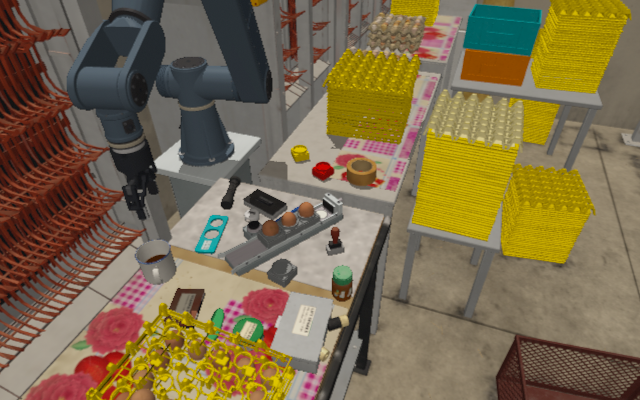

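The top view shows the rail running from its entry end at about (455,245) to the buffer at about (320,165). The eggs are at (407,217), (384,204) and (361,190), and the button is at (397,245). The scene view agrees. Next I'll measure by height.

```bash
cat > h.py <<'E'
import numpy as np,cv2
def cloud(p,d,c):
    v,u=np.mgrid[:d.shape[0],:d.shape[1]]
    X=np.stack([(u-c["cx"])/c["fx"]*d,-(v-c["cy"])/c["fy"]*d,-d,np.ones_like(d)],-1)
    return (X@np.asarray(c["cam_to_world"]).T)[...,:3]
E
python3 - <<'E'
from h import *
f=np.load("top.npz");P=cloud(f["p"],f["d"],f);z=P[...,2]
print("bench z",np.median(z[300:330,310:350]), "entry floor",[np.round(P[r,c],3) for r,c in((232,430),(238,440))])
win=np.zeros(z.shape,bool);win[140:270,300:470]=1
ok=(f["d"]>0)&win
m=(ok&(z>0.045)&(z<0.16)).astype(np.uint8)
n,l,s,_=cv2.connectedComponentsWithStats(m)
for i in range(1,n):
    if s[i,4]>60:
        q=P[l==i];r=cv2.minAreaRect(q[:,:2].astype(np.float32)*1000);print(s[i],r,q[:,2].max())
hsv=cv2.cvtColor(f["p"],cv2.COLOR_RGB2HSV)
eg=(ok&(z>0.1)).astype(np.uint8);n,l,s,c=cv2.connectedComponentsWithStats(eg)
for i in range(1,n):
    if s[i,4]>20: q=P[l==i];print("egg",s[i],c[i],q.mean(0),q[:,2].max())
print(z[235:256:2,385:410:2].round(3))
big=cv2.resize(f["p"][140:270,300:470],None,fx=4.5,fy=4.5,interpolation=cv2.INTER_CUBIC)
cv2.imwrite("pics/topcrop.png",big[:,:,::-1])
E
```

```text
bench z 0.03128714504441782 entry floor [array([ 0.443, -0.474,  0.058]), array([ 0.43 , -0.496,  0.063])]
[373 140  19  21 264] ((635.8518676757812, -362.8636474609375), (45.48780822753906, 25.863361358642578), 35.97272491455078) 0.11855844321829856
[ 313  155  152  111 5337] ((478.478515625, -352.3527526855469), (386.3853759765625, 123.65739440917969), 58.70425796508789) 0.13069198041590813
[422 177  30  29 624] ((540.29345703125, -491.6484375), (58.50074005126953, 56.26204299926758), 76.40482330322266) 0.07202043989629148
[ 318  231   40   39 1075] ((389.0567626953125, -260.65362548828125), (67.55451965332031, 96.75260162353516), 72.89994049072266) 0.05815407706839626
[353 256  21  14 220] ((369.09503173828125, -320.346435546875), (30.3377742767334, 47.192142486572266), 0.7435401678085327) 0.05509413075070291
egg [381 140  11  11  99] [386.15151515 145.23232323] [ 0.6348879  -0.36177581  0.11123811] 0.11855844321829856
egg [352 182  20  19 299] [361.36454849 190.80267559] [ 0.53253813 -0.30722711  0.1188893 ] 0.13069198041590813
egg [375 196  19  19 270] [383.85555556 205.01851852
[... 382 characters left out ...]
0.07  0.071 0.067 0.069 0.054
  0.069]
 [0.069 0.069 0.074 0.081 0.084 0.085 0.086 0.081 0.081 0.069 0.068 0.07
  0.069]
 [0.067 0.068 0.073 0.083 0.088 0.085 0.087 0.085 0.085 0.075 0.069 0.07
  0.069]
 [0.07  0.071 0.081 0.087 0.087 0.086 0.09  0.086 0.083 0.083 0.067 0.069
  0.03 ]
 [0.073 0.07  0.079 0.081 0.086 0.084 0.087 0.085 0.086 0.083 0.072 0.03
  0.029]
 [0.068 0.07  0.072 0.083 0.086 0.084 0.087 0.087 0.087 0.071 0.069 0.032
  0.028]
 [0.07  0.068 0.074 0.07  0.084 0.084 0.087 0.084 0.083 0.068 0.029 0.029
  0.028]
 [0.03  0.066 0.072 0.072 0.071 0.085 0.082 0.074 0.072 0.066 0.03  0.025
  0.03 ]
 [0.03  0.029 0.031 0.067 0.07  0.07  0.065 0.067 0.067 0.028 0.031 0.028
  0.029]]
```

View pics/topcrop.png

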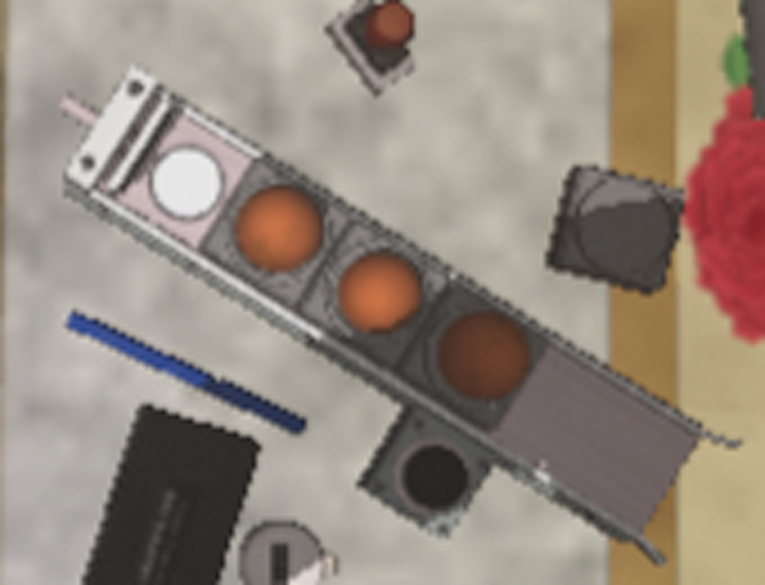

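The crop shows the egg carriers with a gap of about 50 mm to the buffer. The button's dark disc is at crop (434,475), and the bare channel floor lies behind carrier 3.

```bash
cat >> h.py <<'E'
from scipy.spatial.transform import Rotation as R
def row(robot,xyz,yaw):  # tool down, tool x at yaw (deg): the row to reach it from the present pose
    s=robot.observe();q=R.from_quat(s["ee_rot"])
    y=np.radians(yaw);T=R.from_matrix(np.array([[np.cos(y),np.sin(y),0],[np.sin(y),-np.cos(y),0],[0,0,-1]]))
    return np.r_[q.inv().apply(np.array(xyz)-s["tool_pos"])/0.08,(q.inv()*T).as_rotvec()/(np.pi/2)].round(3)
E
python3 - <<'E'
from h import *
from cell import robot
f=np.load("top.npz");P=cloud(f["p"],f["d"],f);z=P[...,2]
b=np.zeros(z.shape,bool);b[235:260,385:412]=1
g=f["p"].max(-1)
m=b&(g<60)&(z>0.078)
print("dark",m.sum(),P[m].mean(0))
n,l,s,c=cv2.connectedComponentsWithStats(m.astype(np.uint8));print(s,c)
# ray of the button disc centre (crop 434,475) onto z=0.087
def ray(u,v,h):
    C=f["cam_to_world"];d=C[:3,:3]@[(u-f["cx"])/f["fx"],-(v-f["cy"])/f["fy"],-1];return C[:3,3]+d*(h-C[2,3])/d[2]
B=ray(300+434/4.5-.4,140+475/4.5-.4,.087);print("button",B)
# channel floor rear patch edges
w=lambda u,v,h:ray(300+u/4.5-.4,140+v/4.5-.4,h)
a1,a2=w(550,347,.06),w(700,432,.06);b1,b2=w(495,428,.06),w(640,530,.06)
print("right edge",a1,a2,np.degrees(np.arctan2(*(a1-a2)[[1,0]])),"left",b1,b2,np.degrees(np.arctan2(*(b1-b2)[[1,0]])))
th=np.radians(58.9);ry=np.array([np.cos(th),np.sin(th)]);rx=np.array([ry[1],-ry[0]])
O=B[:2]+.061*rx+.04*ry
print("origin from button",O)
for e in([.4727,-.40666],[.50236,-.35706],[.53254,-.30723]):print("egg in rail",(np.array(e)-O)@rx,(np.array(e)-O)@ry)
print(row(robot,[.44,-.47,.25],59))
E
```

```text
dark 150 [ 0.41295621 -0.38866905  0.09698776]
[[     0      0    640    400 255850]
 [   390    239     14     14    150]] [[319.45490326 199.47296463]
 [396.42       245.61333333]]
button [ 0.41343105 -0.38982444  0.087     ]
right edge [ 0.47842629 -0.45442962  0.06      ] [ 0.43586824 -0.53164446  0.06      ] 61.138025738722234 left [ 0.43627707 -0.42631229  0.06      ] [ 0.38516891 -0.50092912  0.06      ] 55.59114052538784
origin from button [ 0.48632468 -0.38708229]
egg in rail -0.0015538241392645856 -0.0238013487913183
egg in rail -0.001776995521804291 0.03398987713904262
egg in rail -0.001673710685991157 0.0922466418298722
[ 2.581e+00 -1.830e-01 -2.440e-01 -1.000e-03 -1.000e-03 -3.850e-01]
```

```bash
python3 -m handwheel '[[0.45,-0.03,-0.2,0,0,0],[0.9,-0.06,-0.25,0,0,0],[1,-0.07,-0.25,0,0,0],[1,-0.07,-0.25,0,0,0]]' 255 && python3 -m handwheel '[[0.45,-0.03,0,0,0,0],[0.9,-0.06,0,0,0,0],[1,-0.07,0,0,0,0],[1,-0.07,0,0,0,0]]' && python3 -m handwheel '[[0.45,-0.04,0,0,0,-0.07],[0.58,-0.04,0,0,0,-0.15],[0.58,-0.04,0,0,0,-0.23],[0.58,-0.04,0,0,0,-0.31],[0.58,-0.04,0,0,0,-0.385],[0.58,-0.04,0,0,0,-0.385],[0.58,-0.04,0,0,0,-0.385]]'
python3 - <<'E'
from h import *
from cell import robot
s=robot.observe();print(s["time_s"],s["tool_pos"],s["opening"],s["ft_force"])
c=robot.camera_info("wrist");p,d=robot.read_camera("wrist")
np.savez("w1.npz",p=p,d=d,**c);cv2.imwrite("pics/w1.png",p[:,:,::-1]);print(c["cam_to_world"])
E
```

```text
time_s: 0.43
tool_pos: [0.3308, -0.5293, 0.2512]
ee_rot: [0.977, 0.213, 0.0, -0.0]
ft_force: [-0.9, 0.1, -0.2]
opening: 0.0385
grasp_force: 0.0
time_s: 0.77
tool_pos: [0.4002, -0.4917, 0.2505]
ee_rot: [0.977, 0.213, -0.0, -0.001]
ft_force: [-0.4, -0.4, 0.3]
opening: -0.0
grasp_force: 0.0
time_s: 1.35
tool_pos: [0.4386, -0.4719, 0.2509]
ee_rot: [0.871, 0.491, -0.0, -0.0]
ft_force: [0.2, -0.1, -0.1]
opening: -0.0001
grasp_force: 0.0
1.35 [ 0.43858022 -0.471895    0.25088571] -8.949687245476818e-05 [ 0.18546275 -0.14641234 -0.08368965]
[[ 8.54943865e-01  5.00203844e-01  1.37357573e-01  4.72124030e-01]
 [-5.18720419e-01  8.24597956e-01  2.25759468e-01 -4.14175915e-01]
 [-3.39020980e-04 -2.64261850e-01  9.64450911e-01  3.93890596e-01]
 [ 0.00000000e+00  0.00000000e+00  0.00000000e+00  1.00000000e+00]]
```

View pics/w1.png

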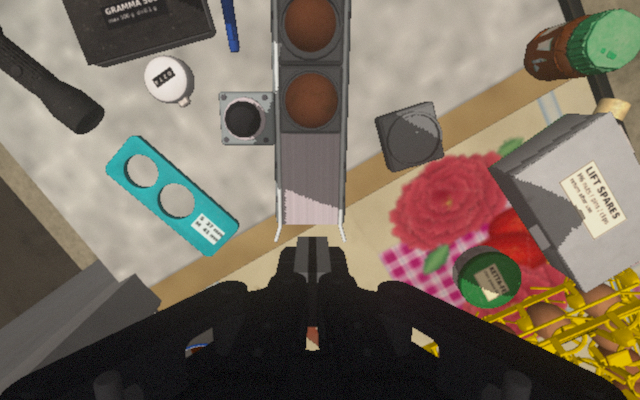

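The wrist view shows the rail nearly vertical. Carrier 3's rear top edge is at row 133 or so, the channel floor spans columns 284–344, and the button is at (243,119).

Run:
```python
from h import *
f=np.load("w1.npz");P=cloud(f["p"],f["d"],f);z=P[...,2];C=f["cam_to_world"]
def ray(u,v,h):
    d=C[:3,:3]@[(u-f["cx"])/f["fx"],-(v-f["cy"])/f["fy"],-1];return C[:3,3]+d*(h-C[2,3])/d[2]
# button: dark blob
g=f["p"].max(-1);m=np.zeros(g.shape,np.uint8);m[90:146,218:274]=g[90:146,218:274]<50
n,l,s,c=cv2.connectedComponentsWithStats(m);i=1+s[1:,4].argmax();print(s[i],c[i]);B=ray(*c[i],.085);print("button",B,np.median(z[115:125,238:248]))
# walls: points at z~.069 between rows 60 and 220
ks=[]
for v in range(140,220,4):
    r=[u for u in range(255,375) if .064<z[v,u]<.075]
    L=[P[v,u] for u in r if u<300];Rr=[P[v,u] for u in r if u>325]
    if L and Rr: ks.append(np.r_[np.mean(L,0)[:2],np.mean(Rr,0)[:2]])
ks=np.array(ks);mid=(ks[:,:2]+ks[:,2:])/2;print(len(ks),"wall gap",np.linalg.norm(ks[:,:2]-ks[:,2:],axis=1).mean())
vx,vy,x0,y0=cv2.fitLine(mid.astype(np.float32),cv2.DIST_HUBER,0,.01,.01).ravel();print("axis deg",np.degrees(np.arctan2(vy,vx)),x0,y0)
eg=[]
q=np.zeros(z.shape,bool);q[0:140,270:350]=1
n,l,s,c=cv2.connectedComponentsWithStats((q&(z>.103)&(z<.16)).astype(np.uint8))
for i in range(1,n):
    if s[i,4]>200:print("egg",s[i],P[l==i].mean(0))
print("carrier/floor column z:",[(v,round(float(np.median(z[v,300:325])),3)) for v in range(118,150,2)])
for v in(130,132,134):print(v,ray(312,v,.09))
```

```text
[232 102  28  35 338] [249.96153846 120.71893491]
button [ 0.41732725 -0.39652979  0.085     ] 0.08711276921515218
20 wall gap 0.06277452459071346
axis deg 58.61472 0.42835444 -0.48121157
egg [ 284    0   52   52 2191] [ 0.50087264 -0.36279794  0.11738007]
egg [ 284   74   53   55 2269] [ 0.47275147 -0.41048354  0.12140054]
carrier/floor column z: [(118, 0.123), (120, 0.122), (122, 0.119), (124, 0.117), (126, 0.113), (128, 0.098), (130, 0.098), (132, 0.087), (134, 0.061), (136, 0.06), (138, 0.061), (140, 0.061), (142, 0.06), (144, 0.06), (146, 0.061), (148, 0.061)]
130 [ 0.4610521  -0.43226671  0.09      ]
132 [ 0.46014002 -0.43377003  0.09      ]
134 [ 0.45922511 -0.43527804  0.09      ]
```

Run:
```python
from h import *
from cell import robot
f=np.load("w1.npz");P=cloud(f["p"],f["d"],f);z=P[...,2]
q=np.zeros(z.shape,bool);q[90:150,215:275]=1
m=q&(z>.079)&(z<.1);r=P[m];n,l,s,c=cv2.connectedComponentsWithStats(m.astype(np.uint8));i=1+s[1:,4].argmax()
print("button by height",s[i],P[l==i].mean(0),cv2.minEnclosingCircle((P[l==i][:,:2]*1000).astype(np.float32)))
print(row(robot,[.4421,-.4586,.076],58.8))
```

```text
button by height [ 224  102   37   36 1028] [ 0.41197238 -0.39184428  0.08583297] ((411.263671875, -391.59661865234375), 16.43521499633789)
[ 1.620e-01 -4.800e-02  2.187e+00 -1.000e-03  0.000e+00 -0.000e+00]
```

```bash
python3 -m handwheel '[[0.16,-0.05,0.3,0,0,0],[0.16,-0.05,0.6,0,0,0],[0.16,-0.05,0.9,0,0,0],[0.16,-0.05,1,0,0,0]]' && python3 -m handwheel '[[0,0,0.3,0,0,0],[0,0,0.6,0,0,0],[0,0,0.85,0,0,0],[0,0,1,0,0,0],[0,0,1,0,0,0]]' && python3 -m handwheel '[[0,0,0.1,0,0,0],[0,0,0.187,0,0,0],[0,0,0.187,0,0,0],[0,0,0.187,0,0,0]]'
python3 - <<'E'
from h import *
from cell import robot
s=robot.observe();print(s["time_s"],s["tool_pos"],s["ft_force"])
print(row(robot,[.4805,-.3957,.076],58.8))
c=robot.camera_info("wrist");p,d=robot.read_camera("wrist")
np.savez("w2.npz",p=p,d=d,**c);cv2.imwrite("pics/w2.png",p[:,:,::-1])
E
```

```text
time_s: 1.73
tool_pos: [0.4414, -0.4562, 0.1678]
ee_rot: [0.871, 0.492, -0.0, -0.003]
ft_force: [-0.9, 0.4, -0.4]
opening: 0.0001
grasp_force: 0.0
time_s: 2.15
tool_pos: [0.442, -0.4568, 0.0888]
ee_rot: [0.871, 0.492, -0.0, -0.003]
ft_force: [0.6, 0.3, -1.2]
opening: -0.0001
grasp_force: 0.0
time_s: 2.48
tool_pos: [0.4435, -0.458, 0.0768]
ee_rot: [0.87, 0.493, 0.0, 0.0]
ft_force: [0.1, 0.5, 1.1]
opening: -0.0001
grasp_force: 0.0
2.4833 [ 0.44348646 -0.4580351   0.0767752 ] [0.07818651 0.50410222 1.07777442]
[ 0.906 -0.004  0.009  0.     0.     0.003]
```

View pics/w2.png

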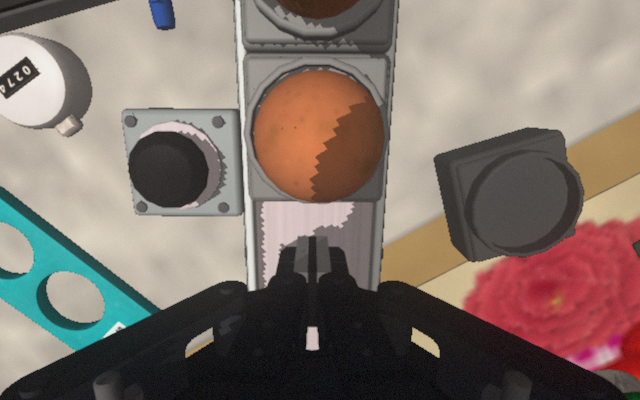

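The view shows the closed fingers centred in the channel at column 312, clear behind carrier 3 (rear edge at row 200). I'll push gently.

```bash
python3 -m handwheel '[[0.04,0,0,0,0,0],[0.08,0,0,0,0,0],[0.12,0,0,0,0,0],[0.16,0,0,0,0,0],[0.2,0,0,0,0,0],[0.24,0,0,0,0,0],[0.28,0,0,0,0,0],[0.32,0,0,0,0,0],[0.36,0,0,0,0,0],[0.4,0,0,0,0,0],[0.44,0,0,0,0,0],[0.48,0,0,0,0,0],[0.52,0,0,0,0,0],[0.56,0,0,0,0,0],[0.6,0,0,0,0,0],[0.64,0,0,0,0,0],[0.67,0,0,0,0,0],[0.7,0,0,0,0,0],[0.72,0,0,0,0,0],[0.72,0,0,0,0,0]]' && python3 -m handwheel '[[0.02,0,0,0,0,0],[0.04,0,0,0,0,0],[0.06,0,0,0,0,0],[0.08,0,0,0,0,0],[0.09,0,0,0,0,0],[0.09,0,0,0,0,0],[0.09,0,0,0,0,0]]'
python3 - <<'E'
from h import *
from cell import robot
s=robot.observe();print(s["tool_pos"],s["ft_force"]@[.518,.855,0])
print(row(robot,[.4805,-.3957,.076],58.8))
c=robot.camera_info("wrist");p,d=robot.read_camera("wrist")
np.savez("w3.npz",p=p,d=d,**c);cv2.imwrite("pics/w3.png",p[:,:,::-1])
E
```

```text
time_s: 4.2
tool_pos: [0.4733, -0.408, 0.0765]
ee_rot: [0.87, 0.493, 0.0, 0.0]
ft_force: [-0.7, -1.8, 1.0]
opening: 0.0002
grasp_force: 1.1
time_s: 4.78
tool_pos: [0.4768, -0.4021, 0.0764]
ee_rot: [0.87, 0.493, 0.0, 0.0]
ft_force: [-1.2, -3.3, 2.7]
opening: 0.0001
grasp_force: 1.6
[ 0.47680618 -0.40210943  0.07638355] -3.4504182993230996
[ 0.092 -0.002  0.005  0.    -0.     0.003]
```

View pics/w3.png

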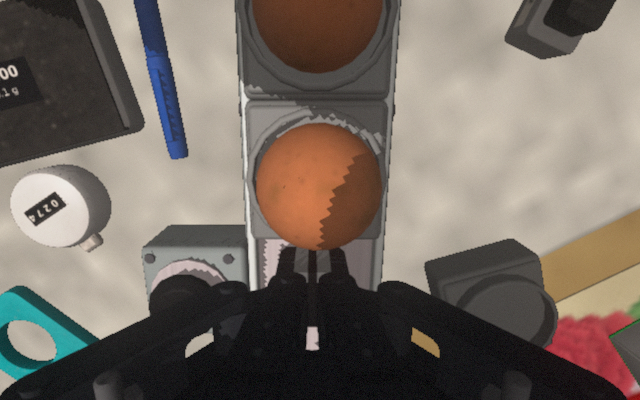

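The fingers are on carrier 3 and the row is moving straight. I'll creep into the buffer.

```bash
for i in 1; do :; done; python3 -m handwheel '[[0.02,0,0,0,0,0],[0.04,0,0,0,0,0],[0.04,0,0,0,0,0],[0.04,0,0,0,0,0]]' && python3 -m handwheel '[[0.02,0,0,0,0,0],[0.03,0,0,0,0,0],[0.03,0,0,0,0,0],[0.03,0,0,0,0,0]]'
python3 - <<'E'
from h import *
from cell import robot
s=robot.observe();print(s["tool_pos"],s["ft_force"]@[.518,.855,0])
print(row(robot,[.4805,-.3957,.076],58.8))
for n in("top","wrist"):
    c=robot.camera_info(n);p,d=robot.read_camera(n)
    P=cloud(p,d,c);z=P[...,2];rel=P[...,:2]-[.4846,-.3889];y=rel@[.518,.855];x=rel@[.855,-.518]
    m=(abs(x)<.03)&(z>.103)&(z<.14)&(y>0)
    k,l,st,ce=cv2.connectedComponentsWithStats(m.astype(np.uint8))
    for i in range(1,k):
        if st[i,4]>100:q=l==i;print(n,st[i,4],"egg rail x,y",x[q].mean().round(4),y[q].mean().round(4),z[q].max().round(3))
E
```

```text
time_s: 5.17
tool_pos: [0.4779, -0.4003, 0.0764]
ee_rot: [0.87, 0.493, -0.001, 0.0]
ft_force: [-3.7, -5.0, 2.4]
opening: -0.0001
grasp_force: 3.1
time_s: 5.5
tool_pos: [0.4788, -0.3988, 0.0764]
ee_rot: [0.87, 0.493, -0.001, 0.001]
ft_force: [-4.7, -7.0, 2.3]
opening: 0.0001
grasp_force: 3.9
[ 0.47879311 -0.39877984  0.07639769] -8.435125377803553
[ 0.044 -0.001  0.005  0.     0.002  0.003]
top 2028 egg rail x,y -0.0028 0.7928 0.14
top 291 egg rail x,y -0.0018 0.1448 0.13
top 259 egg rail x,y -0.0019 0.0872 0.125
top 212 egg rail x,y 0.0003 0.0353 0.129
wrist 7400 egg rail x,y -0.0003 0.0755 0.125
wrist 12580 egg rail x,y 0.0004 0.0318 0.13
wrist 1073 egg rail x,y -0.0096 0.0006 0.14
wrist 1100 egg rail x,y 0.0069 0.0007 0.14
wrist 593 egg rail x,y -0.0265 0.0008 0.14
wrist 959 egg rail x,y 0.0251 0.0008 0.14
```

```bash
python3 -m handwheel '[[0.015,0,0,0,0,0],[0.025,0,0,0,0,0],[0.025,0,0,0,0,0],[0.025,0,0,0,0,0]]'
python3 - <<'E'
from cell import robot
s=robot.observe();print(s["tool_pos"],(s["tool_pos"][:2]-[.4846,-.3889])@[.518,.855],s["ft_force"]@[.518,.855,0])
E
```

```text
time_s: 5.93
tool_pos: [0.4796, -0.3974, 0.0764]
ee_rot: [0.87, 0.493, -0.001, 0.001]
ft_force: [-5.2, -7.2, 1.7]
opening: -0.0001
grasp_force: 4.4
[ 0.47960325 -0.3974225   0.07637491] -0.009875051524450432 -8.826133971367357
```

Buffer force is about 7 N, so the row should be 2–3 mm past the catch. I'll back off slowly and look.

```bash
python3 -m handwheel '[[-0.02,0,0,0,0,0],[-0.04,0,0,0,0,0],[-0.06,0,0,0,0,0],[-0.08,0,0,0,0,0],[-0.1,0,0,0,0,0],[-0.14,0,0,0,0,0],[-0.2,0,0,0,0,0],[-0.3,0,0,0,0,0],[-0.5,0,0,0,0,0],[-0.6,0,0,0,0,0],[-0.6,0,0,0,0,0],[-0.6,0,0,0,0,0]]'
python3 - <<'E'
from h import *
from cell import robot
s=robot.observe();print(s["tool_pos"],s["ft_force"])
for n in("top","wrist"):
    c=robot.camera_info(n);p,d=robot.read_camera(n);cv2.imwrite(f"pics/{n}4.png",p[:,:,::-1])
    P=cloud(p,d,c);z=P[...,2];rel=P[...,:2]-[.4846,-.3889];y=rel@[.518,.855];x=rel@[.855,-.518]
    m=(abs(x)<.03)&(z>.103)&(z<.132)&(y>0)&(y<.2)
    k,l,st,ce=cv2.connectedComponentsWithStats(m.astype(np.uint8))
    for i in range(1,k):
        if st[i,4]>100:q=l==i;print(n,st[i,4],"egg",x[q].mean().round(4),y[q].mean().round(4),z[q].max().round(3))
    if n=="wrist":
        for yy in np.arange(-.02,.006,.002):
            q=(abs(x)<.012)&(abs(y-yy)<.001)&(z<.1);print(yy.round(3),q.sum(),np.median(z[q]).round(4) if q.any() else 0)
E
```

```text
time_s: 6.93
tool_pos: [0.4552, -0.4379, 0.0763]
ee_rot: [0.871, 0.492, 0.0, 0.0]
ft_force: [0.7, 0.9, -1.0]
opening: 0.0002
grasp_force: 0.0
[ 0.45522062 -0.43788739  0.07632727] [ 0.66184162  0.94851691 -1.01986526]
top 293 egg -0.0019 0.1452 0.129
top 258 egg -0.0021 0.0874 0.127
top 311 egg -0.0016 0.0298 0.13
wrist 14157 egg 0.0001 0.0233 0.131
-0.02 200 0.0605
-0.018 204 0.0606
-0.016 200 0.0605
-0.014 251 0.0603
-0.012 145 0.0568
-0.01 159 0.0671
-0.008 217 0.0672
-0.006 257 0.0673
-0.004 219 0.0672
-0.002 151 0.0673
-0.0 185 0.0861
0.002 277 0.0897
0.004 330 0.0981
```

View pics/wrist4.png

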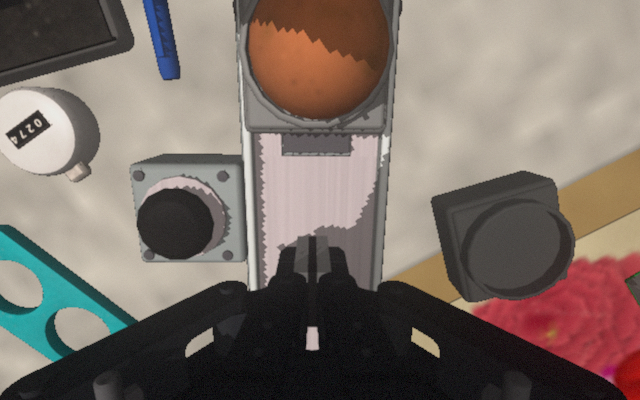

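The catch shows as the dark bar at (317,145), up 7 mm right behind carrier 3, so the row is latched. Now the button.

```bash
python3 -m handwheel '[[0,0,-0.2,0,0,0],[0,0,-0.5,0,0,0],[0,0,-0.7,0,0,0],[0,0,-0.7,0,0,0],[0,0,-0.7,0,0,0]]'
python3 - <<'E'
from h import *
from cell import robot
print(row(robot,[.4117,-.3915,.100],58.8))
E
```

```text
time_s: 7.45
tool_pos: [0.4565, -0.4368, 0.1332]
ee_rot: [0.87, 0.493, 0.0, 0.001]
ft_force: [0.5, 0.6, -0.1]
opening: -0.0005
grasp_force: 0.0
[ 0.198 -0.772  0.413  0.001  0.     0.003]
```

```bash
python3 -m handwheel '[[0.05,-0.2,0,0,0,0],[0.1,-0.5,0,0,0,0],[0.2,-0.77,0,0,0,0],[0.2,-0.77,0,0,0,0],[0.2,-0.77,0.2,0,0,0],[0.2,-0.77,0.41,0,0,0],[0.2,-0.77,0.41,0,0,0],[0.2,-0.77,0.41,0,0,0]]'
python3 - <<'E'
from h import *
from cell import robot
print(row(robot,[.4117,-.3915,.081],58.8))
E
```

```text
time_s: 8.12
tool_pos: [0.4107, -0.3904, 0.098]
ee_rot: [0.87, 0.493, -0.0, -0.002]
ft_force: [0.5, 0.1, 0.7]
opening: 0.0001
grasp_force: 0.0
[-0.006  0.018  0.212 -0.002 -0.001  0.003]
```

```bash
python3 -m handwheel '[[0,0,0.06,0,0,0],[0,0,0.12,0,0,0],[0,0,0.16,0,0,0],[0,0,0.19,0,0,0],[0,0,0.22,0,0,0],[0,0,0.22,0,0,0]]' && python3 -m handwheel '[[0,0,0.02,0,0,0],[0,0,0.035,0,0,0],[0,0,0.035,0,0,0],[0,0,0.035,0,0,0]]'
```

```text
time_s: 8.62
tool_pos: [0.4115, -0.3916, 0.082]
ee_rot: [0.87, 0.493, 0.0, 0.0]
ft_force: [0.0, 1.1, 1.7]
opening: -0.0
grasp_force: 0.5
time_s: 8.95
tool_pos: [0.4116, -0.3917, 0.0806]
ee_rot: [0.87, 0.493, 0.0, 0.001]
ft_force: [-1.6, 1.3, 10.5]
opening: -0.0001
grasp_force: 5.4
```

```bash
python3 -m handwheel '[[0,0,0.02,0,0,0],[0,0,0.02,0,0,0],[0,0,0.02,0,0,0],[0,0,0.02,0,0,0]]' && python3 -m handwheel '[[0,0,-0.1,0,0,0],[0,0,-0.4,0,0,0],[0,0,-0.8,0,0,0],[-0.3,0,-1,0,0,0],[-0.7,0,-1,0,0,0],[-1,0,-1,0,0,0],[-1,0,-1,0,0,0],[-1,0,-1,0,0,0]]'
python3 - <<'E'
from h import *
from cell import robot
c=robot.camera_info("wrist");p,d=robot.read_camera("wrist");cv2.imwrite("pics/w5.png",p[:,:,::-1])
P=cloud(p,d,c);z=P[...,2]
q=np.linalg.norm(P[...,:2]-[.4117,-.3915],axis=-1)<.010;print("button z",q.sum(),np.median(z[q]))
rel=P[...,:2]-[.4846,-.3889];y=rel@[.518,.855];x=rel@[.855,-.518]
q=(abs(x)<.01)&(abs(y+.006)<.002);print("catch z",q.sum(),np.median(z[q]))
E
```

```text
time_s: 9.28
tool_pos: [0.4116, -0.3917, 0.0805]
ee_rot: [0.87, 0.493, 0.0, 0.001]
ft_force: [-2.4, 3.3, 20.7]
opening: -0.0004
grasp_force: 10.1
time_s: 9.95
tool_pos: [0.3693, -0.4608, 0.1573]
ee_rot: [0.871, 0.492, 0.0, -0.0]
ft_force: [0.7, 1.0, -0.1]
opening: 0.0001
grasp_force: 0.0
button z 849 0.08092231237696956
catch z 211 0.06723673336229447
```

View pics/w5.png

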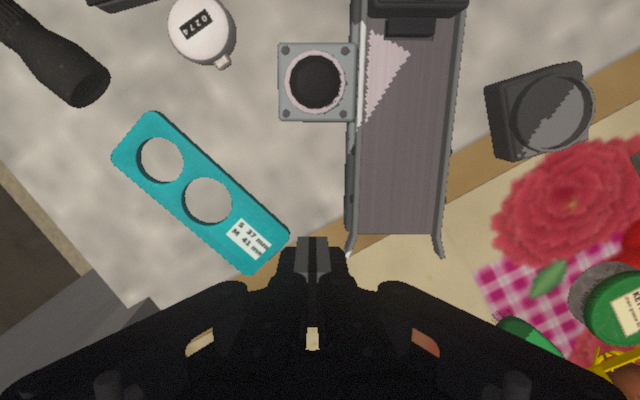

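The button at (315,82) is down 6 mm (z 0.081). The catch at (410,28) is still up, and the tool touches nothing.

```bash
python3 -c "
from cell import robot
print(robot.sign_off())"
```

```text
the job is handed in; nothing more can be done
None
```

The row is latched with the catch up 7 mm behind carrier 3, the lamp button is down its full 6 mm, and the job was handed in at about 10 s; no verdict was returned.

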